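# Load, pin and hold shut a hinged tin carrier

## Robot

A 7-joint arm with a two-finger parallel gripper is mounted at the origin on the work surface. World frame = base frame: x ahead of the robot, y to its left, z up, the work surface at z = 0. Lengths are in m, angles in rad, forces in N, time in s.
With the tool pointing down it reaches from about 0.4 to 0.85 m from the base axis. Payload 10.4 kg.
Tool frame: the origin (TCP) lies midway between the tips of the shut fingers; the grasp point (between the pads) lies 19 mm behind it (r.grasp_offset is the distance from the TCP to the grasp point, in m); x points along the fingers, y is the direction in which the jaws open and shut, and the axes are right-handed (so a half turn about x gives the same grasp; the last joint's range is limited). The gripper opens to 87 mm and grips with 3 to 60 N. Pads are 19 mm wide; open, the fingers measure 117 mm over their backs; the gripper's body (75 mm by 190 mm) begins 51 mm behind the grasp point.
Start: joints at [1.225, 0.332, -0.065, 1.46, 0.022, 1.35, -0.088], TCP at [0.198, -0.593, 0.2] pointing down, gripper open.
Joint ranges: [-2.6, 2.6], [-0.5, 2.12], [-1.47, 1.34], [0.16, 2.42], [-1.27, 4.41], [0.06, 2.06], [-2.6, 2.6]. Speed limits (rad/s): [2.22, 2.22, 2.79, 2.79, 3.14, 3.14, 3.14].

## Interface

Orientations are given as a unit quaternion [x, y, z, w].
In Python, from bench import r, vision, close_job gives the robot as it stands. The module is installed in compiled form; this text tells all that it offers.
- The arm moves only by the shell command python3 -m pendant 'ROWS' [OPENING] [FORCE]. ROWS is text: rows parted by semicolons, each of 6 numbers parted by spaces: the shift along the tool's x, y, z in units of 0.25 m (1.0 is 0.25 m), then the turn, a rotation vector about the tool's x, y, z in units of 1.5 rad (1.0 is 1.5 rad). A call has 1 to 8 rows; each row is the pose to reach, as a shift and turn from the pose commanded when the call began, along the tool's axes at that moment; what a row does not reach only later rows make up. A row lasts 1/10 s, in which the tool goes at most 50 mm and 8.59 degrees, less where a joint would pass 70% of its speed; a pose out of reach is approached as far as the arm can. A call with a number of a shift or a turn outside -1 to 1 is refused whole. A call with a gripper value outside its range is refused whole. OPENING is the gripper command: -1 is shut, 1 is fully open, values between are in proportion, set as the call begins (- or left out, the last holds). The fingers move at their own pace and stop on an object; FORCE is the grip in N (left out, the last holds). Time passes only in rows, so rows that repeat a pose let the fingers close. It gives the time, the measured TCP pose, the force and the opening at its end, in the units of the state.
- r.read_state(): the state, without advancing time (a new reading comes with each control period).
- vision.camera(name): name is "scene" or "top" or "wrist"; returns (picture, depth): 400x640x3 uint8, blue, green, red; 400x640 float32, m along the optical axis (not along the pixel's ray), 0 where there is no reading.
- vision.get_calibration(name): a dict with "camera_matrix" (3x3 intrinsics, pixels), "rvec" (rotation vector, rad) and "tvec" (3), from world to camera coordinates, as OpenCV has them. Camera axes: x right, y down, z forward; pixel columns grow to the right and rows downward; lengths in m; the calibration is good to about 2 mm. The wrist camera is an equidistant fisheye: a pixel r from the principal point sees the ray r / f radians off the axis. A picture is of the moment at which its call begins: read the wrist's pose just before it. get_calibration takes no time and is no camera call; for the wrist camera it gives the pose at the moment of the call.
- close_job(): hands the job in, once; it reports no verdict.
The state is a dict: "time": time; "joint_positions": joint angles; "joint_vel": joint speeds; "joint_torque": joint torques, N m; "ee_pos": TCP position; "eef_rot": TCP orientation; "ft_force": force on the tool from outside, world axes, zero at the start; "torque": the same for the moment, N m; "width": finger opening in m.
Only numpy, scipy, OpenCV 4.12 (cv2) and the standard library are available. Lean on these libraries where they do the work, as an engineer would, in place of code of your own. Each camera call takes 0.05 s, during which the arm holds its last target. There are 200 camera calls.

## Task

Load the two sample tins upright into the carrier's wells, each fully down in the well of its own diameter, then swing the hinged lid closed and push the locking pin from its stand down through the lid's hole into the post until its collar rests on the lid. A spring keeps the closed lid slightly raised: finish while pressing it down with the fingers until it is fully shut and level, and end the program still holding it pressed; do not let go. Leave the meter, the glass jar and the probe where they are.

Things in the scene. Friction and masses are not known exactly. Their poses are not given: they have to be found in the camera images.
- carrier: Fixed aluminium tin carrier on the table, base plate 200 (x) x 150 (y) x 20 mm with two round wells 14 mm deep; a pin post on its -y edge and two hinge posts on its +y edge. Origin: centre of the underside, on the table. z up, x along the hinge, +y towards the hinge. The open sides above the plate leave room for fingers.
- well_large (a point): Centre of the floor of the large well (67 mm diameter, dark rubber floor), 6 mm above the table, at (-50, 0) mm in the carrier's frame.
- well_small (a point): Centre of the floor of the small well (55 mm diameter, dark rubber floor), 6 mm above the table, at (+50, 0) mm in the carrier's frame.
- post_hole (a point): Mouth centre of the 13 mm through hole in the pin post (32 x 32 mm block, top 57 mm above the table) at (0, -58) mm in the carrier's frame.
- hinge_axis (a point): Middle of the lid's hinge axis, which runs along the carrier's x, at (0, +68) mm and 61 mm above the table. Axes as the carrier's.
- lid_hinge (a joint): Lid hinge angle, rad. 0: closed, the lid lying 0.05 rad short of level, held up by its spring; grows as the lid opens up and over towards the carrier's +y; the stop is at 2.1. It starts open at 1.6 to 1.95. The lid's angle above level is this value + 0.05 (unless pressed). The hinge is stiff (0.28 Nm of friction), so the lid stays where it is left.
- lid: Flat aluminium lid plate 180 x 146 x 6 mm, 0.22 kg. Origin on the hinge axis at mid-thickness; the plate reaches along its own -y from 0 to 146 mm, its z is the outer face's normal (up when closed), x along the hinge. Closed, its free edge springs 0.05 rad up (7 mm); pressing that side with about 8 N brings it level against a firm stop, and it springs back when let go. Fully shut means level.
- lid_hole (a point): Centre, on the outer face, of the 14 mm hole through the lid, 126 mm from the hinge; when closed it lies right over the post's hole.
- press_spot (a point): A free spot on the lid's outer face where it can be pressed, 55 mm beside the hole along -x and 110 mm from the hinge.
- tin_large: Closed steel tin with a paper band, 62 mm diameter, 45 mm high, about 0.16 kg, standing on the table. Origin: centre of its underside.
- tin_small: Closed steel tin of the same look and height (45 mm), 50 mm diameter, about 0.11 kg, standing on the table. Origin: centre of its underside.
- pin_stand: Fixed white plastic block 70 x 70 x 55 mm that holds the pin upright in a 13 mm hole; origin: centre of its underside.
- pin: Steel locking pin standing upright in its stand, 0.05 kg. Origin: centre of the underside of its collar, which starts 55 mm above the table. Below it a 9 mm shank, 45 mm long with a tapered tip; the collar is 19 mm wide and 4 mm thick; above it a round grip 14 mm in diameter, 32 mm tall.
- pin_tip (a point): The tip of the pin's shank, 45 mm below its origin.
- meter: White handheld meter 70 x 130 x 26 mm lying on the table; bystander. Origin: centre of its underside.
- jar: Glass jar with a white cap, 60 mm diameter, 85 mm high; bystander. Origin: centre of its underside.
- probe: White measuring probe standing in a fixed steel foot, 70 x 70 x 160 mm; bystander. Origin: centre of its underside.
Things that resemble listed ones, but are neither listed nor needed, are in the scene too. Leave any brown or green look-alike of the tin_small alone.

How it is judged:
On the way, in this order (a step that is already met when the one before it is completed fails the run):
1. both tins stand fully down in the wells of their own size (horizontal distance between tin_large and well_large below 0.006 m and z of each of tin_large, tin_small in the frame of carrier below 0.009 m and angle between each of tin_large, tin_small's own z axis and vertical below 0.08 rad and horizontal distance between tin_small and well_small below 0.006 m), for 0.2 s.
2. the lid is swung closed over the tins (all of step 1 and value of joint lid_hinge below 0.03 rad), for 0.2 s.
3. the pin is through the lid and in the post, its collar on the lid (value of joint lid_hinge below 0.03 rad and distance between pin and lid_hole below 0.006 m and horizontal distance between pin_tip and post_hole below 0.006 m and z of pin_tip in the frame of carrier below 0.032 m), for 0.2 s.
At the end, for the whole second after the job is handed in: Fingers press the lid or the pin's head with over 3 N, lid level within 0.02 rad; pin collar within 6 mm of the lid's hole, tip 25 mm or more down the post's hole, within 6 mm of its axis; each tin upright on its own well's floor (3 mm, 0.08 rad), within 6 mm of its centre (all of step 1 and all of step 3 and angle between lid's own z axis and vertical below 0.02 rad and (contact force between the fingers and lid above 3 N or contact force between the fingers and pin above 3 N)); the arm keeps its last pose, push and grip.
It fails at once if the meter, jar or probe is moved by more than 20 mm (distance of any of meter, jar, probe from where it was at the start of the episode above 0.02 m).
It also fails if it takes over 72 s, if anything falls off the work surface, if the arm or the gripper's body presses on something with over 40 N, if the wrist force passes 120 N, or if a joint passes its speed limit or range.

## Working session

There is one attempt and no reset: what is moved stays moved. The work goes in short steps, Python scripts to look and compute and a shell command to move; the robot and the scene stay as the last step left them, time stands still between calls to the robot, and variables do not carry over. Pictures are saved under pics/ and viewed, about 8 in all and at most 12, crops included, and the job is handed in when it is done.

```bash
mkdir -p pics
cat > h.py <<'E'
import numpy as np, cv2
from scipy.spatial.transform import Rotation as R
from bench import r, vision
def cal(n):
    c=vision.get_calibration(n); return np.array(c["camera_matrix"],float),R.from_rotvec(np.ravel(c["rvec"])).as_matrix(),np.ravel(c["tvec"])
def ray(n,u,v,c=None):
    K,Rm,t=c or cal(n); a=(u-K[0,2])/K[0,0]; b=(v-K[1,2])/K[1,1]
    if n=="wrist":
        th=np.hypot(a,b); s=np.sin(th)/max(th,1e-9); d=np.array([a*s,b*s,np.cos(th)])
    else: d=np.array([a,b,1.])
    return -Rm.T@t, Rm.T@d
def onz(n,u,v,z,c=None):
    o,d=ray(n,u,v,c); return o+d*(z-o[2])/d[2]
def cloud(n,depth,c=None):
    K,Rm,t=c or cal(n); v,u=np.mgrid[:400,:640]; 
    p=np.stack([(u-K[0,2])/K[0,0]*depth,(v-K[1,2])/K[1,1]*depth,depth],-1)
    return (p-t)@Rm
E
python3 - <<'E'
from h import *
for n in ["scene","top"]:
    im,d=vision.camera(n); cv2.imwrite(f"pics/{n}0.png",im); np.savez(f"{n}0.npz",im=im,d=d)
    K,Rm,t=cal(n); print(n,K[0,0],K[0,2],K[1,2],-Rm.T@t,Rm[2])
s=r.read_state(); print(s); print(r.grasp_offset)
E
```

```text
scene 364.7610592476424 321.9572620519886 204.1996760074162 [1.12837048 0.2881818  0.58900551] [-0.69029641 -0.41131952 -0.59523702]
top 519.5215838833851 315.80891694771736 199.3411774698594 [ 0.31059167 -0.0415638   1.41006613] [ 0.16598632 -0.01595321 -0.985999  ]
{'time': 0.1, 'joint_positions': array([ 1.22541967,  0.33280276, -0.06471383,  1.46087591,  0.02157663,
        1.34994458, -0.08850745]), 'joint_vel': array([ 0.0009077 , -0.00224405, -0.00040277, -0.00186615, -0.00096673,
        0.0002582 ,  0.00016795]), 'joint_torque': array([ 1.80827141e-03, -6.24546003e+01,  2.49186979e-02, -3.90717244e+01,
       -6.14038669e-02,  3.66145594e-02,  4.69197767e-05]), 'ee_pos': array([ 0.1981323 , -0.59233874,  0.19912839]), 'eef_rot': array([-0.69782829, -0.1140951 ,  0.69800518, -0.11316694]), 'ft_force': array([ 0.42600975, -0.52884112, -0.12234175]), 'torque': array([-0.05179951, -0.05391175,  0.05995033]), 'width': 0.0871774029074091}
0.0187
```

View pics/top0.png

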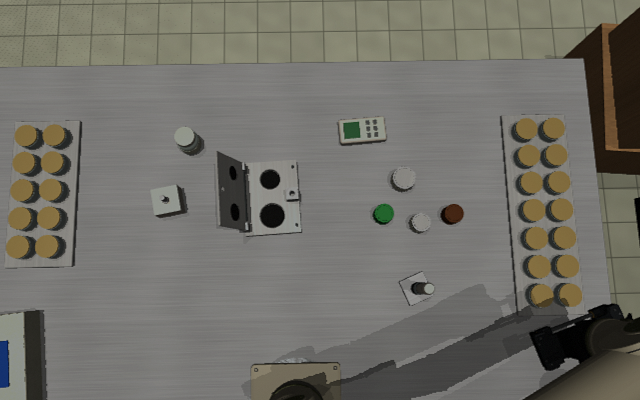

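View pics/scene0.png

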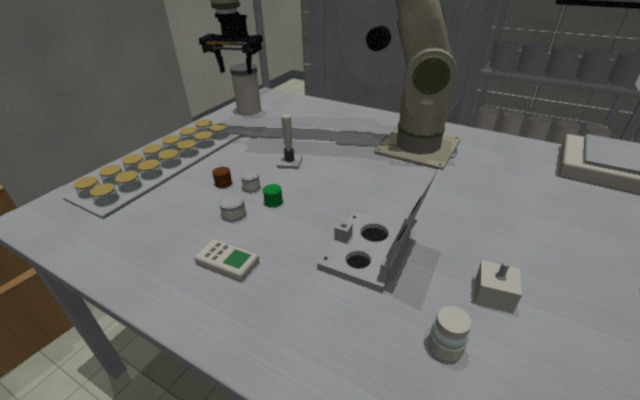

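The top view shows the carrier at about (272,198) with its hinge to the left and the open lid at (231,190). The post is at (293,195), with the large well at (272,215) and the small one at (270,179). The large white tin is at (403,179) and the small one at (420,222). The pin is at (166,199), and the jar, meter and probe are at (187,140), (362,130) and (418,289).

Run:
```python
from h import *
z=np.load("top0.npz"); im,d=z["im"],z["d"]; P=cloud("top",d)
g=cv2.cvtColor(im,cv2.COLOR_BGR2GRAY)
# tins & pin by depth height
for n,(u,v),w,lo,hi in [("tinL",(403,179),22,.035,.055),("tinS",(420,222),20,.035,.055),("stand",(168,200),28,.045,.062),("pin",(168,200),28,.07,.1),("probe",(418,289),25,.02,.2),("jar",(187,140),25,.07,.1),("meter",(362,130),35,.015,.04),("plate",(272,198),42,.013,.027),("post",(293,195),14,.05,.065),("lid",(231,190),42,.07,.25)]:
    m=np.zeros(g.shape,bool); m[v-w:v+w,u-w:u+w]=1; m&=(P[...,2]>lo)&(P[...,2]<hi)&(d>0)
    q=P[m]; 
    if len(q)<3: print(n,"none"); continue
    rc=cv2.minAreaRect(q[:,:2].astype(np.float32)); print(n,len(q),"z",np.median(q[:,2]).round(4),"mean",q.mean(0).round(4),"rect",np.round(rc[0],4),np.round(rc[1],4),round(rc[2],1),"zmax",q[:,2].max().round(3))
    if n=="lid":
        c=q.mean(0); U,S,V=np.linalg.svd(q-c,full_matrices=0); print("normal",V[2],S)
# wells: dark
for n,(u,v) in [("wL",(272,215)),("wS",(270,179))]:
    sub=np.zeros(g.shape,np.uint8); sub[v-17:v+17,u-17:u+17]=(g[v-17:v+17,u-17:u+17]<60)*255
    cs,_=cv2.findContours(sub,0,2); c=max(cs,key=cv2.contourArea); e=cv2.fitEllipse(c); print(n,e,onz("top",*e[0],.020),onz("top",*e[0],.006))
for n,(u,v) in [("tL",(403,179)),("tS",(420,222))]:
    sub=np.zeros(g.shape,np.uint8); sub[v-18:v+18,u-18:u+18]=((P[...,2]>.03))[v-18:v+18,u-18:u+18]*255
    cs,_=cv2.findContours(sub,0,2); c=max(cs,key=cv2.contourArea); print(n,cv2.minEnclosingCircle(c),onz("top",*cv2.minEnclosingCircle(c)[0],.045))
cr=np.hstack([cv2.resize(im[140:250,205:315],None,fx=4,fy=4,interpolation=2),cv2.resize(im[160:270,140:230],None,fx=4,fy=4,interpolation=2)]); cv2.imwrite("pics/crop1.png",cr)
```

```text
tinL 435 z 0.0455 mean [ 0.595  -0.3006  0.0456] rect [ 0.5956 -0.3013] [0.0609 0.0622] 45.6 zmax 0.054
tinS 296 z 0.0456 mean [ 0.4738 -0.34    0.0455] rect [ 0.4739 -0.3406] [0.0505 0.0485] 89.5 zmax 0.053
stand 686 z 0.0553 mean [0.545  0.333  0.0553] rect [0.5459 0.3344] [0.0715 0.072 ] 10.8 zmax 0.062
pin 37 z 0.0893 mean [0.5448 0.3323 0.0872] rect [0.5453 0.3334] [0.0133 0.013 ] 47.4 zmax 0.096
probe 248 z 0.1444 mean [ 0.301  -0.3185  0.1145] rect [ 0.3015 -0.3203] [0.0316 0.0312] 88.5 zmax 0.165
jar 335 z 0.0854 mean [0.7085 0.28   0.0848] rect [0.71   0.2805] [0.0515 0.0513] 82.6 zmax 0.093
meter 1148 z 0.0265 mean [ 0.7356 -0.195   0.0263] rect [ 0.7378 -0.1956] [0.0718 0.1301] 4.4 zmax 0.037
plate 2831 z 0.0203 mean [0.5543 0.0563 0.0203] rect [0.5537 0.0586] [0.201  0.1494] 3.1 zmax 0.027
post 131 z 0.0571 mean [0.5564 0.0007 0.0571] rect [0.557  0.0012] [0.0327 0.0319] 2.0 zmax 0.064
lid 1984 z 0.1453 mean [0.5467 0.1507 0.1434] rect [0.5488 0.1481] [0.1818 0.0563] 2.9 zmax 0.206
normal [ 0.05139895 -0.94363739  0.32696578] [2.34939248 1.90755875 0.07524583]
wL ((271.8844299316406, 215.11940002441406), (23.194040298461914, 23.61866569519043), 36.53997802734375) [0.50389796 0.05537249 0.02      ] [0.50584484 0.05634878 0.006     ]
wS ((269.6264343261719, 178.84588623046875), (18.573139190673828, 18.873558044433594), 73.09001922607422) [0.60389953 0.0606631  0.02      ] [0.60685357 0.06169267 0.006     ]
tL ((403.3230895996094, 177.9187774658203), 12.03626537322998) [ 0.59394938 -0.30029045  0.045     ]
tS ((420.2391357421875, 222.17391967773438), 10.000125885009766) [ 0.47329489 -0.33915599  0.045     ]
```

View pics/crop1.png

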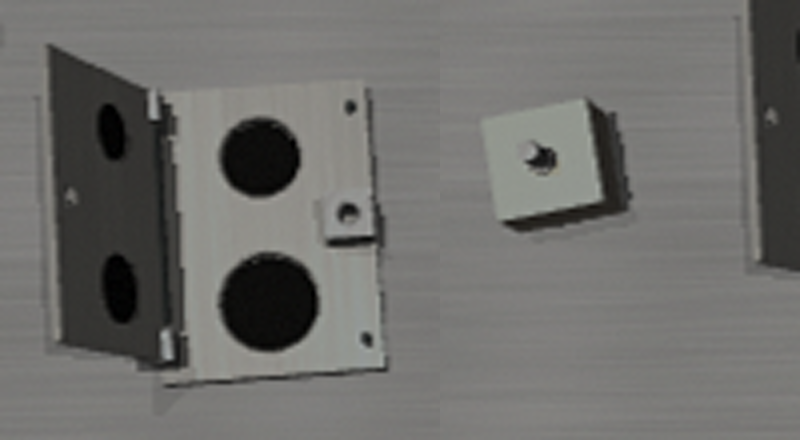

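The crop shows the lid open and leaning back, the post hole at crop (348,212), and the pin slightly tilted in its stand at crop (537,152). The measured sizes match the given ones: plate 201x149 mm, wells 100.1 mm apart, yaw 3.0°. That puts the carrier centre at (0.5539, 0.058), and the post prediction agrees to about 1 mm. Next I'll write a move-calculation helper.

```bash
cat >> h.py <<'E'
Y0=np.radians(3.05); CX=np.array([np.cos(Y0),np.sin(Y0),0]); CY=np.array([-np.sin(Y0),np.cos(Y0),0]); CZ=np.array([0,0,1.])
def go(pos,ydir=None,xdir=(0,0,-1)):
    s=r.read_state(); A=R.from_quat(s["eef_rot"]); p=s["ee_pos"]
    print("t",round(s["time"],2),"pos",p.round(4),"y",A.apply([0,1,0]).round(3),"x",A.apply([1,0,0]).round(3),"w",round(s["width"],4),"F",s["ft_force"].round(2))
    sh=A.inv().apply(np.array(pos)-p)/.25; best=np.zeros(3)
    if ydir is not None:
        x=np.array(xdir,float); x/=np.linalg.norm(x); c=[]
        for g in (1,-1):
            y=g*np.array(ydir,float); y-=x*(x@y); y/=np.linalg.norm(y)
            c.append((A.inv()*R.from_matrix(np.c_[x,y,np.cross(x,y)])).as_rotvec())
        c.sort(key=np.linalg.norm); best=c[0]; print("alt turn",(c[1]/1.5).round(3))
    tn=best/1.5
    n=max(np.linalg.norm(sh)*.25/.05,np.degrees(np.linalg.norm(best))/8.59)
    print("ROW",*sh.round(3),*tn.round(3),"rows",round(n,1),"dist",(np.linalg.norm(sh)*.25).round(3))
E
python3 - <<'E'
from h import *
go([.594,-.300,.2],CX)
print(cal("wrist"))
E
```

```text
t 0.1 pos [ 0.1981 -0.5923  0.1991] y [ 0.317 -0.948 -0.001] x [-0.     0.001 -1.   ] w 0.0872 F [ 0.43 -0.53 -0.12]
alt turn [1.227e+00 1.000e-03 1.000e-03]
ROW -0.003 -0.607 -1.873 -0.867 -0.001 0.001 rows 9.8 dist 0.492
(array([[309.70691629,   0.        , 318.95709015],
       [  0.        , 309.70691629, 195.48534175],
       [  0.        ,   0.        ,   1.        ]]), array([[ 3.17889778e-01, -9.48127659e-01,  1.77694735e-04],
       [-9.10017513e-01, -3.05059534e-01,  2.80725500e-01],
       [-2.66109404e-01, -8.94014721e-02, -9.59788082e-01]]), array([-0.62537574, -0.03396945,  0.39032447]))
```

```bash
m='0 -0.3 -0.95 -0.6 0 0'; python3 -m pendant '0 -0.3 -0.95 -0.6 0 0;0 -0.3 -0.95 -0.6 0 0;0 -0.3 -0.95 -0.6 0 0;0 -0.3 -0.95 -0.6 0 0;0 -0.3 -0.95 -0.6 0 0;0 -0.3 -0.95 -0.6 0 0;0 -0.3 -0.95 -0.6 0 0' 1 20
python3 -c "
from h import *
go([.594,-.300,.2],CX); go([.57,-.300,.2],CX)"
```

```text
time: 0.8
ee_pos: [0.4007, -0.4451, 0.1995]
eef_rot: [0.578, 0.408, -0.578, 0.407]
ft_force: [-1.0, -0.1, 0.8]
width: 0.0871
t 0.8 pos [ 0.4007 -0.4451  0.1995] y [ 0.942 -0.336 -0.   ] x [-0.     0.001 -1.   ] w 0.0871 F [-0.97 -0.14  0.82]
alt turn [1.83 0.   0.  ]
ROW -0.002 0.533 -0.807 -0.264 -0.0 0.0 rows 4.8 dist 0.242
t 0.8 pos [ 0.4007 -0.4451  0.1995] y [ 0.942 -0.336 -0.   ] x [-0.     0.001 -1.   ] w 0.0871 F [-0.97 -0.14  0.82]
alt turn [1.83 0.   0.  ]
ROW -0.002 0.443 -0.774 -0.264 -0.0 0.0 rows 4.5 dist 0.223
```

```bash
python3 -m pendant '0 0.443 -0.774 -0.264 0 0;0 0.443 -0.774 -0.264 0 0;0 0.443 -0.774 -0.264 0 0;0 0.443 -0.774 -0.264 0 0;0 0.443 -0.774 -0.264 0 0;0 0.443 -0.774 -0.264 0 0;0 0.443 -0.774 -0.264 0 0'
python3 - <<'E'
from h import *
c=cal("wrist"); im,d=vision.camera("wrist"); cv2.imwrite("pics/w1.png",im); np.savez("w1.npz",im=im,d=d,K=c[0],R=c[1],t=c[2])
go([.594,-.300,.2],CX)
E
```

```text
time: 1.5
ee_pos: [0.5689, -0.3036, 0.1993]
eef_rot: [0.489, 0.511, -0.49, 0.51]
ft_force: [0.0, -0.2, 0.6]
width: 0.0873
t 1.55 pos [ 0.5684 -0.3044  0.1995] y [ 0.999  0.042 -0.001] x [-0.001 -0.001 -1.   ] w 0.0871 F [ 0.27 -0.38 -0.05]
alt turn [ 2.087e+00  1.000e-03 -1.000e-03]
ROW -0.002 0.103 -0.013 -0.007 0.001 0.001 rows 0.5 dist 0.026
```

View pics/w1.png

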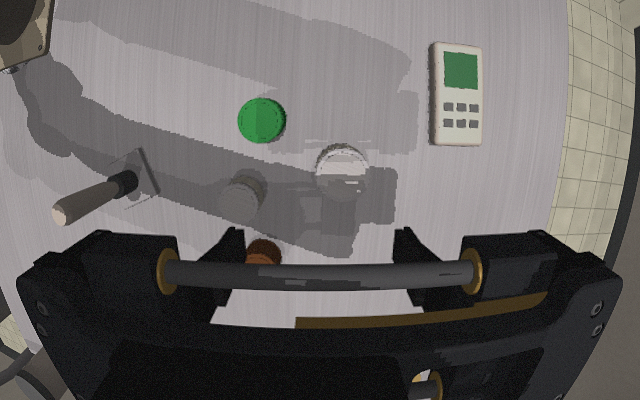

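The wrist view shows the large tin at (342,170), the small tin in shadow at (243,196), green at (262,120) and brown at (262,252). I'll cross-check the tin positions from its depth.

```bash
cat >> h.py <<'E'
def wcloud(d,c):
    K,Rm,t=c; v,u=np.mgrid[:400,:640]; a=(u-K[0,2])/K[0,0]; b=(v-K[1,2])/K[1,1]; th=np.hypot(a,b)+1e-9
    k=np.tan(np.minimum(th,1.5))/th; return (np.stack([a*k*d,b*k*d,d],-1)-t)@Rm
def disc(P,xy,lo,hi,w=.05,rad=None):
    m=(P[...,2]>lo)&(P[...,2]<hi)&(np.hypot(P[...,0]-xy[0],P[...,1]-xy[1])<w)
    q=P[m]; cc,rr=cv2.minEnclosingCircle(q[:,:2].astype(np.float32)); print("disc",len(q),np.round(cc,4),round(rr,4),"med",np.median(q,0).round(4),"bbox",((np.percentile(q[:,:2],1,0)+np.percentile(q[:,:2],99,0))/2).round(4)); return cc
E
python3 - <<'E'
from h import *
z=np.load("w1.npz"); c=(z["K"],z["R"],z["t"]); P=wcloud(z["d"],c)
disc(P,(.594,-.300),.04,.05); disc(P,(.474,-.34),.04,.05)
go([.594,-.300,.2],CX)
E
```

```text
disc 2369 [ 0.5959 -0.3014] 0.032 med [ 0.5957 -0.3005  0.0458] bbox [ 0.596  -0.3013]
disc 1338 [ 0.4744 -0.3412] 0.0264 med [ 0.4757 -0.3397  0.0458] bbox [ 0.4746 -0.3406]
t 1.55 pos [ 0.5684 -0.3044  0.1995] y [ 0.999  0.042 -0.001] x [-0.001 -0.001 -1.   ] w 0.0871 F [ 0.27 -0.38 -0.05]
alt turn [ 2.087e+00  1.000e-03 -1.000e-03]
ROW -0.002 0.103 -0.013 -0.007 0.001 0.001 rows 0.5 dist 0.026
```

```bash
python3 -m pendant '0.3 0.109 -0.010 -0.007 0.001 0.001;0.3 0.109 -0.010 -0.007 0.001 0.001;0.6 0.109 -0.010 -0.007 0.001 0.001;0.6 0.109 -0.010 -0.007 0.001 0.001;0.6 0.109 -0.010 -0.007 0.001 0.001;0.6 0.109 -0.010 -0.007 0.001 0.001'
python3 -c "
from h import *
go([.5957,-.3013,.021],CX)"
```

```text
time: 2.15
ee_pos: [0.5963, -0.3002, 0.0508]
eef_rot: [0.487, 0.513, -0.485, 0.514]
ft_force: [0.4, 0.0, 0.9]
width: 0.0869
t 2.15 pos [ 0.5963 -0.3002  0.0508] y [0.998 0.055 0.002] x [ 0.002  0.001 -1.   ] w 0.0869 F [0.39 0.05 0.9 ]
alt turn [-2.093e+00  2.000e-03 -1.000e-03]
ROW 0.119 -0.003 0.004 0.001 -0.0 -0.001 rows 0.6 dist 0.03
```

```bash
python3 -m pendant '0.119 -0.003 0.004 0 0 0;0.119 -0.003 0.004 0 0 0;0.119 -0.003 0.004 0 0 0;0.119 -0.003 0.004 0 0 0' 
python3 -m pendant '0 0 0 0 0 0;0 0 0 0 0 0;0 0 0 0 0 0;0 0 0 0 0 0;0 0 0 0 0 0;0 0 0 0 0 0' -1 25
python3 -c "
from h import *
go([.5957,-.3013,.021],CX)"
```

```text
time: 2.55
ee_pos: [0.5974, -0.3, 0.0225]
eef_rot: [0.486, 0.513, -0.484, 0.515]
ft_force: [0.5, -0.2, 0.1]
width: 0.0871
time: 3.15
ee_pos: [0.5963, -0.2994, 0.0203]
eef_rot: [0.486, 0.514, -0.484, 0.514]
ft_force: [-0.4, -0.2, 1.9]
width: 0.0601
t 3.15 pos [ 0.5963 -0.2994  0.0203] y [0.998 0.058 0.001] x [ 0.001  0.001 -1.   ] w 0.0601 F [-0.35 -0.25  1.88]
alt turn [-2.091e+00  2.000e-03 -1.000e-03]
ROW -0.003 -0.003 0.008 0.003 -0.001 -0.001 rows 0.0 dist 0.002
```

```bash
python3 -m pendant '-0.5 0 0 0 0 0;-0.5 0 0 0 0 0;-0.5 0 0 0 0 0' 
python3 -c "
from h import *
go([.5039,.0575,.145],CX)"
```

```text
time: 3.45
ee_pos: [0.5976, -0.2999, 0.1496]
eef_rot: [0.486, 0.513, -0.484, 0.516]
ft_force: [0.4, -1.3, -1.3]
width: 0.06
t 3.45 pos [ 0.5976 -0.2999  0.1496] y [0.998 0.059 0.006] x [ 0.006 -0.    -1.   ] w 0.06 F [ 0.42 -1.26 -1.32]
alt turn [-2.091e+00  6.000e-03  1.000e-03]
ROW 0.016 -0.29 -1.449 0.004 0.0 -0.004 rows 7.4 dist 0.369
```

```bash
python3 -m pendant '0.01 -0.19 -0.95 0 0 0;0.01 -0.19 -0.95 0 0 0;0.01 -0.19 -0.95 0 0 0;0.01 -0.19 -0.95 0 0 0;0.01 -0.19 -0.95 0 0 0;0.01 -0.19 -0.95 0 0 0;0.01 -0.19 -0.95 0 0 0' 
python3 -c "
from h import *
go([.5039,.0575,.135],CX)"
```

```text
time: 4.15
ee_pos: [0.5347, -0.0646, 0.1429]
eef_rot: [0.485, 0.515, -0.484, 0.515]
ft_force: [-0.5, -0.9, -2.5]
width: 0.0603
t 4.15 pos [ 0.5347 -0.0646  0.1429] y [0.998 0.061 0.002] x [ 0.002  0.001 -1.   ] w 0.0603 F [-0.48 -0.91 -2.45]
alt turn [-2.09e+00  2.00e-03 -1.00e-03]
ROW 0.032 -0.093 -0.495 0.005 -0.001 -0.001 rows 2.5 dist 0.126
```

```bash
python3 -m pendant '0 -0.093 -0.495 0.005 0 0;0 -0.093 -0.495 0.005 0 0;0 -0.093 -0.495 0.005 0 0;0 -0.093 -0.495 0.005 0 0;0 -0.093 -0.495 0.005 0 0;0 -0.093 -0.495 0.005 0 0'
python3 - <<'E'
from h import *
go([.5039,.0575,.135],CX)
c=cal("wrist"); im,d=vision.camera("wrist"); cv2.imwrite("pics/w2.png",im); np.savez("w2.npz",im=im,d=d,K=c[0],R=c[1],t=c[2])
E
```

```text
time: 4.75
ee_pos: [0.5049, 0.0548, 0.1428]
eef_rot: [0.488, 0.512, -0.487, 0.512]
ft_force: [-0.0, -0.6, -2.0]
width: 0.0601
t 4.75 pos [0.5049 0.0548 0.1428] y [0.999 0.048 0.001] x [ 0.001  0.001 -1.   ] w 0.0601 F [-0.02 -0.58 -2.01]
alt turn [ 2.091e+00 -1.000e-03  1.000e-03]
ROW 0.031 -0.003 -0.011 -0.004 -0.001 -0.001 rows 0.2 dist 0.008
```

View pics/w2.png

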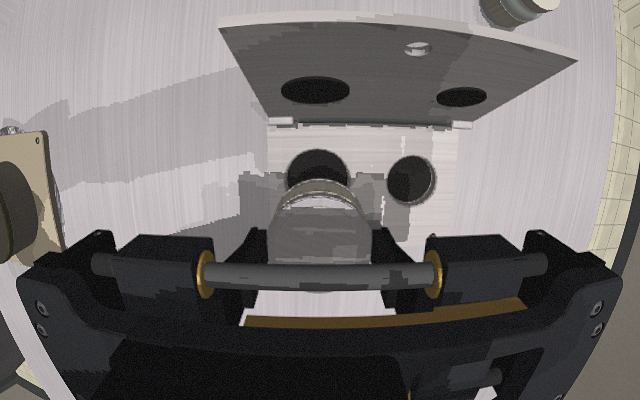

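The wrist view shows the held tin at (320,225), the large well at (317,170) partly hidden, and the small well at (411,180). I'll measure the tin in the hand and the wells in this same camera.

```bash
cat >> h.py <<'E'
from scipy.optimize import least_squares
def fitc(q,rad,x0): return least_squares(lambda p:np.hypot(q[:,0]-p[0],q[:,1]-p[1])-rad,x0,loss="soft_l1",f_scale=.001).x
E
python3 - <<'E'
from h import *
z=np.load("w2.npz"); c=(z["K"],z["R"],z["t"]); P=wcloud(z["d"],c); im=z["im"]
m=np.zeros((400,640),bool); m[185:262,268:372]=1
tz=P[m][:,2]; print("tin z range",np.percentile(tz,[1,10,50,90,99]).round(3))
m&=(P[...,2]>.124)&(P[...,2]<.157)&(np.abs(P[...,0]-.505)<.028); q=P[m]; print(len(q))
f=fitc(q,.031,[.505,.055]); print("tin centre",f.round(4),"rms",np.sqrt(np.mean((np.hypot(*(q[:,:2]-f).T)-.031)**2)))
for zz in [(.124,.135),(.135,.146),(.146,.157)]:
    k=(q[:,2]>zz[0])&(q[:,2]<zz[1]); print(zz,k.sum(),fitc(q[k],.031,[.505,.055]).round(4))
g=cv2.cvtColor(im,cv2.COLOR_BGR2GRAY); s=np.zeros(g.shape,np.uint8); s[148:212,380:440]=(g[148:212,380:440]<70)*255
cs,_=cv2.findContours(s,0,1); k=max(cs,key=cv2.contourArea)[:,0]; w=np.array([onz("wrist",u,v,.02,c)[:2] for u,v in k]); 
cc,rr=cv2.minEnclosingCircle(w.astype(np.float32)); e=fitc(w,.0275,cc); print("wS",cc,rr,e.round(4))
s=np.zeros(g.shape,np.uint8); s[145:182,280:355]=(g[145:182,280:355]<70)*255
cs,_=cv2.findContours(s,0,1); k=max(cs,key=cv2.contourArea)[:,0]; k=k[(k[:,1]<172)]; w=np.array([onz("wrist",u,v,.02,c)[:2] for u,v in k]); e=fitc(w,.0335,[.504,.056]); print("wL",e.round(4),np.abs(np.hypot(*(w-e).T)-.0335).max())
go([.5039,.0575,.135],CX)
E
```

```text
tin z range [0.002 0.021 0.168 0.169 0.17 ]
815
tin centre [0.5055 0.053 ] rms 0.0002802271240491636
(0.124, 0.135) 128 [0.5056 0.0529]
(0.135, 0.146) 264 [0.5055 0.053 ]
(0.146, 0.157) 423 [0.5055 0.0529]
wS (0.6007876992225647, 0.06398090720176697) 0.026201868429780006 [0.6016 0.0617]
wL [0.5035 0.055 ] 0.002442027685034282
t 4.8 pos [0.5048 0.0549 0.1428] y [0.999 0.048 0.001] x [ 0.001  0.001 -1.   ] w 0.0598 F [ 0.22 -0.8  -2.7 ]
alt turn [ 2.091e+00 -1.000e-03  1.000e-03]
ROW 0.031 -0.003 -0.01 -0.004 -0.001 -0.001 rows 0.2 dist 0.008
```

```bash
python3 -m pendant '0.2 -0.006 -0.010 -0.004 -0.001 -0.001;0.38 -0.006 -0.010 -0.004 -0.001 -0.001;0.38 -0.006 -0.010 -0.004 -0.001 -0.001;0.38 -0.006 -0.010 -0.004 -0.001 -0.001;0.38 -0.006 -0.010 -0.004 -0.001 -0.001;0.38 -0.006 -0.010 -0.004 -0.001 -0.001' 
python3 -c "
from h import *
go([.5031,.0574,.034],CX)"
```

```text
time: 5.4
ee_pos: [0.5045, 0.0594, 0.0502]
eef_rot: [0.486, 0.513, -0.485, 0.515]
ft_force: [-0.2, 0.4, -1.8]
width: 0.06
t 5.4 pos [0.5045 0.0594 0.0502] y [0.998 0.056 0.003] x [ 0.003 -0.    -1.   ] w 0.06 F [-0.16  0.37 -1.78]
alt turn [-2.092  0.004  0.   ]
ROW 0.065 -0.006 0.008 0.002 0.0 -0.002 rows 0.3 dist 0.016
```

```bash
for i in 1 2 3; do python3 -m pendant '0 0 0 0 0 0' | sed -n 2p; done
python3 -c "
from h import *
go([.5031,.0574,.034],CX)"
```

```text
ee_pos: [0.5039, 0.0594, 0.0495]
ee_pos: [0.5034, 0.0595, 0.0489]
ee_pos: [0.5031, 0.0595, 0.0484]
t 5.7 pos [0.5031 0.0595 0.0484] y [0.998 0.057 0.001] x [ 0.001 -0.    -1.   ] w 0.0599 F [-0.84 -0.5  -2.3 ]
alt turn [-2.092e+00  1.000e-03  0.000e+00]
ROW 0.058 -0.0 0.008 0.002 0.0 -0.0 rows 0.3 dist 0.015
```

```bash
python3 -m pendant '0.01 0 0.008 0 0 0;0.03 0 0.008 0 0 0;0.03 0 0.008 0 0 0;0.03 0 0.008 0 0 0' 
python3 -c "
from h import *
go([.5031,.0574,.034],CX)"
```

```text
time: 6.1
ee_pos: [0.5027, 0.0576, 0.0402]
eef_rot: [0.485, 0.514, -0.486, 0.514]
ft_force: [-1.0, 0.4, -2.5]
width: 0.0601
t 6.1 pos [0.5027 0.0576 0.0402] y [ 0.998  0.057 -0.001] x [-0.001  0.    -1.   ] w 0.0601 F [-1.03  0.39 -2.53]
alt turn [-2.092e+00 -1.000e-03 -0.000e+00]
ROW 0.025 0.001 0.001 0.003 -0.0 0.0 rows 0.1 dist 0.006
```

```bash
python3 -m pendant '0.012 0.001 0.001 0 0 0;0.025 0.001 0.001 0 0 0;0.025 0.001 0.001 0 0 0;0.025 0.001 0.001 0 0 0' 
python3 -c "
from h import *
go([.5031,.0574,.026],CX)"
```

```text
time: 6.5
ee_pos: [0.5031, 0.0574, 0.0341]
eef_rot: [0.485, 0.514, -0.486, 0.514]
ft_force: [-0.3, -0.4, -2.8]
width: 0.0599
t 6.5 pos [0.5031 0.0574 0.0341] y [ 0.998  0.057 -0.   ] x [-0. -0. -1.] w 0.0599 F [-0.34 -0.43 -2.78]
alt turn [-2.092 -0.    -0.   ]
ROW 0.033 -0.0 -0.0 0.003 -0.0 0.0 rows 0.2 dist 0.008
```

In the well with no contact. Lowering to the floor.

```bash
python3 -m pendant '0.012 0 0 0 0 0;0.025 0 0 0 0 0;0.035 0 0 0 0 0;0.035 0 0 0 0 0;0.035 0 0 0 0 0' 
python3 -c "
from h import *
go([.5031,.0574,.026],CX)"
```

```text
time: 7.0
ee_pos: [0.5033, 0.0572, 0.0261]
eef_rot: [0.485, 0.514, -0.486, 0.514]
ft_force: [-4.9, -1.6, 8.8]
width: 0.0602
t 7.0 pos [0.5033 0.0572 0.0261] y [ 0.998  0.057 -0.   ] x [-0.    -0.001 -1.   ] w 0.0602 F [-4.88 -1.55  8.79]
alt turn [-2.092e+00 -0.000e+00  1.000e-03]
ROW 0.0 -0.001 -0.001 0.002 0.0 0.0 rows 0.0 dist 0.0
```

```bash
python3 -m pendant '-0.003 0 0 0 0 0;-0.003 0 0 0 0 0;-0.003 0 0 0 0 0;-0.003 0 0 0 0 0' 1
python3 -m pendant '-0.2 0 0 0 0 0;-0.4 0 0 0 0 0;-0.5 0 0 0 0 0;-0.5 0 0 0 0 0'
python3 -c "
from h import *
go([.4742,-.3408,.15],CX)"
```

```text
time: 7.4
ee_pos: [0.5033, 0.0573, 0.0262]
eef_rot: [0.486, 0.514, -0.486, 0.514]
ft_force: [-0.2, 0.1, 0.1]
width: 0.0831
time: 7.8
ee_pos: [0.5055, 0.0577, 0.1552]
eef_rot: [0.487, 0.512, -0.484, 0.516]
ft_force: [1.2, -0.3, 0.5]
width: 0.0868
t 7.8 pos [0.5055 0.0577 0.1552] y [0.998 0.057 0.007] x [ 0.007 -0.    -1.   ] w 0.0868 F [ 1.2  -0.29  0.48]
alt turn [-2.092e+00  7.000e-03  1.000e-03]
ROW 0.02 -0.216 1.584 0.002 0.0 -0.004 rows 8.0 dist 0.4
```

```bash
python3 -m pendant '0 -0.13 0.95 0 0 0;0 -0.13 0.95 0 0 0;0 -0.13 0.95 0 0 0;0 -0.13 0.95 0 0 0;0 -0.13 0.95 0 0 0;0 -0.13 0.95 0 0 0'
python3 - <<'E'
from h import *
im,d=vision.camera("top"); P=cloud("top",d); disc(P,(.504,.0556),.044,.06,.045); cv2.imwrite("pics/t2.png",im)
go([.4742,-.3408,.06],CX)
E
```

```text
time: 8.4
ee_pos: [0.4823, -0.188, 0.1499]
eef_rot: [0.487, 0.512, -0.489, 0.512]
ft_force: [0.7, 1.5, -0.2]
width: 0.0869
disc 435 [0.5043 0.0546] 0.0318 med [0.5034 0.0552 0.0517] bbox [0.5041 0.0552]
t 8.45 pos [ 0.4831 -0.1844  0.15  ] y [ 0.999  0.052 -0.002] x [-0.002  0.    -1.   ] w 0.0868 F [0.29 0.14 0.24]
alt turn [2.093e+00 2.000e-03 0.000e+00]
ROW 0.36 -0.067 0.623 -0.001 -0.0 0.001 rows 3.6 dist 0.181
```

```bash
python3 -m pendant '0.1 -0.067 0.623 0 0 0;0.1 -0.067 0.623 0 0 0;0.1 -0.067 0.623 0 0 0;0.1 -0.067 0.623 0 0 0;0.1 -0.067 0.623 0 0 0;0.36 -0.067 0.623 0 0 0;0.36 -0.067 0.623 0 0 0;0.36 -0.067 0.623 0 0 0'
python3 -m pendant '0 0 0 0 0 0;0 0 0 0 0 0'
python3 - <<'E'
from h import *
go([.4742,-.3408,.021],CX)
E
```

```text
time: 9.25
ee_pos: [0.4755, -0.335, 0.0591]
eef_rot: [0.485, 0.517, -0.485, 0.513]
ft_force: [-0.3, 0.2, -0.0]
width: 0.0873
time: 9.45
ee_pos: [0.4777, -0.3382, 0.0633]
eef_rot: [0.486, 0.513, -0.485, 0.515]
ft_force: [-0.2, 0.2, 0.2]
width: 0.0872
t 9.45 pos [ 0.4777 -0.3382  0.0633] y [0.998 0.058 0.002] x [ 0.002 -0.002 -1.   ] w 0.0872 F [-0.2   0.17  0.21]
alt turn [-2.091e+00  2.000e-03  2.000e-03]
ROW 0.169 -0.015 0.009 0.003 0.001 -0.001 rows 0.9 dist 0.043
```

```bash
python3 -m pendant '0.08 -0.015 0.009 0 0 0;0.169 -0.015 0.009 0 0 0;0.169 -0.015 0.009 0 0 0;0.169 -0.015 0.009 0 0 0;0.169 -0.015 0.009 0 0 0' 
python3 -m pendant '0 0 0 0 0 0;0 0 0 0 0 0;0 0 0 0 0 0;0 0 0 0 0 0;0 0 0 0 0 0;0 0 0 0 0 0' -1 25
python3 -m pendant '-0.25 0 0 0 0 0;-0.5 0 0 0 0 0;-0.5 0 0 0 0 0;-0.5 0 0 0 0 0' 
python3 -c "
from h import *
go([.6037,.0625,.145],CX)"
```

```text
time: 9.95
ee_pos: [0.474, -0.3411, 0.0209]
eef_rot: [0.486, 0.513, -0.485, 0.515]
ft_force: [-0.3, -0.7, 0.1]
width: 0.0873
time: 10.55
ee_pos: [0.4729, -0.3405, 0.0191]
eef_rot: [0.486, 0.514, -0.486, 0.514]
ft_force: [0.3, 0.1, -0.1]
width: 0.0481
time: 10.95
ee_pos: [0.4749, -0.3417, 0.1484]
eef_rot: [0.486, 0.512, -0.485, 0.516]
ft_force: [0.9, -0.4, -1.2]
width: 0.0481
t 10.95 pos [ 0.4749 -0.3417  0.1484] y [0.998 0.057 0.005] x [ 0.006 -0.004 -1.   ] w 0.0481 F [ 0.88 -0.41 -1.21]
alt turn [-2.092  0.006  0.005]
ROW 0.01 0.606 -1.585 0.003 0.003 -0.004 rows 8.5 dist 0.424
```

```bash
python3 -m pendant '0 0.363 -0.95 0 0 0;0 0.363 -0.95 0 0 0;0 0.363 -0.95 0 0 0;0 0.363 -0.95 0 0 0;0 0.363 -0.95 0 0 0;0 0.363 -0.95 0 0 0;0 0.363 -0.95 0 0 0;0 0.363 -0.95 0 0 0' 
python3 -c "
from h import *
go([.6037,.0605,.145],CX)"
```

```text
time: 11.75
ee_pos: [0.5492, -0.0996, 0.1431]
eef_rot: [0.485, 0.514, -0.486, 0.513]
ft_force: [0.1, -1.0, -0.9]
width: 0.0483
t 11.75 pos [ 0.5492 -0.0996  0.1431] y [ 0.998  0.056 -0.002] x [-0.002 -0.    -1.   ] w 0.0483 F [ 0.05 -1.02 -0.94]
alt turn [-2.093e+00 -2.000e-03  0.000e+00]
ROW -0.008 0.253 -0.627 0.002 0.0 0.001 rows 3.4 dist 0.169
```

```bash
python3 -m pendant '0 0.253 -0.627 0 0 0;0 0.253 -0.627 0 0 0;0 0.253 -0.627 0 0 0;0 0.253 -0.627 0 0 0;0 0.253 -0.627 0 0 0;0 0.253 -0.627 0 0 0;0 0.253 -0.627 0 0 0'
python3 - <<'E'
from h import *
c=cal("wrist"); s=r.read_state(); im,d=vision.camera("wrist"); P=wcloud(d,c); p=s["ee_pos"]; print(p)
m=np.zeros((400,640),bool); m[180:265,270:380]=1
m&=(P[...,2]>p[2]-.015)&(P[...,2]<p[2]+.014)&(np.hypot(P[...,0]-p[0],P[...,1]-p[1])<.034)&(np.abs(P[...,0]-p[0])<.022); q=P[m]
f=fitc(q,.025,p[:2]); print(len(q),"tin",f.round(4),"rms",np.sqrt(np.mean((np.hypot(*(q[:,:2]-f).T)-.025)**2)),"off",(f-p[:2]).round(4), "topz",np.percentile(P[180:265,270:380,2],[50,80,90]))
go([.6037,.0605,.055],CX)
E
```

```text
time: 12.45
ee_pos: [0.604, 0.0588, 0.1436]
eef_rot: [0.486, 0.513, -0.487, 0.513]
ft_force: [-0.2, -0.6, -1.3]
width: 0.0488
[0.60404971 0.05877281 0.14363064]
780 tin [0.6046 0.0585] rms 0.0003111180956304687 off [ 0.0006 -0.0002] topz [0.16956088 0.17084015 0.17197697]
t 12.5 pos [0.6041 0.0591 0.1438] y [ 0.999  0.054 -0.   ] x [-0.    -0.001 -1.   ] w 0.0483 F [ 0.04 -1.15 -0.9 ]
alt turn [-2.094e+00 -0.000e+00  1.000e-03]
ROW 0.355 -0.001 -0.006 0.0 0.001 0.0 rows 1.8 dist 0.089
```

```bash
python3 -m pendant '0.2 -0.004 -0.008 0 0 0;0.38 -0.004 -0.008 0 0 0;0.38 -0.004 -0.008 0 0 0;0.38 -0.004 -0.008 0 0 0;0.38 -0.004 -0.008 0 0 0;0.38 -0.004 -0.008 0 0 0;0.38 -0.004 -0.008 0 0 0;0.38 -0.004 -0.008 0 0 0' 
python3 -c "
from h import *
go([.6031,.0610,.040],CX)"
```

```text
time: 13.3
ee_pos: [0.6036, 0.0637, 0.05]
eef_rot: [0.486, 0.514, -0.485, 0.514]
ft_force: [-0.0, -0.5, -1.3]
width: 0.0482
t 13.3 pos [0.6036 0.0637 0.05  ] y [0.998 0.057 0.001] x [ 0.001 -0.    -1.   ] w 0.0482 F [-0.04 -0.5  -1.29]
alt turn [-2.092e+00  1.000e-03  0.000e+00]
ROW 0.04 -0.002 0.011 0.002 0.0 -0.001 rows 0.2 dist 0.01
```

```bash
python3 -m pendant '0.01 -0.001 0.011 0 0 0;0.03 -0.001 0.011 0 0 0;0.03 -0.001 0.011 0 0 0;0.03 -0.001 0.011 0 0 0;0.03 -0.001 0.011 0 0 0' 
python3 -c "
from h import *
go([.6031,.0610,.033],CX)"
```

```text
time: 13.8
ee_pos: [0.6029, 0.0611, 0.0415]
eef_rot: [0.486, 0.514, -0.486, 0.514]
ft_force: [0.6, 0.8, -0.3]
width: 0.0481
t 13.8 pos [0.6029 0.0611 0.0415] y [ 0.998  0.057 -0.   ] x [-0.  0. -1.] w 0.0481 F [ 0.63  0.83 -0.3 ]
alt turn [-2.092 -0.    -0.   ]
ROW 0.034 0.001 0.0 0.003 -0.0 0.0 rows 0.2 dist 0.009
```

```bash
python3 -m pendant '0.01 0 0 0 0 0;0.025 0 0 0 0 0;0.035 0 0 0 0 0;0.035 0 0 0 0 0' ; python3 -m pendant '0.01 0 0 0 0 0;0.025 0 0 0 0 0;0.035 0 0 0 0 0;0.035 0 0 0 0 0;0.035 0 0 0 0 0'
python3 -c "
from h import *
go([.6031,.0610,.024],CX)"
```

```text
time: 14.2
ee_pos: [0.6026, 0.0609, 0.0322]
eef_rot: [0.485, 0.514, -0.486, 0.514]
ft_force: [0.5, -0.6, -0.6]
width: 0.0481
time: 14.7
ee_pos: [0.6031, 0.061, 0.025]
eef_rot: [0.486, 0.514, -0.486, 0.514]
ft_force: [-4.9, -0.8, 10.3]
width: 0.0484
t 14.7 pos [0.6031 0.061  0.025 ] y [0.998 0.057 0.   ] x [ 0.    -0.001 -1.   ] w 0.0484 F [-4.88 -0.83 10.26]
alt turn [-2.092e+00  0.000e+00  1.000e-03]
ROW 0.004 0.0 0.0 0.002 0.0 -0.0 rows 0.0 dist 0.001
```

```bash
python3 -m pendant '-0.003 0 0 0 0 0;-0.003 0 0 0 0 0;-0.003 0 0 0 0 0' 0.75
python3 -m pendant '-0.2 0 0 0 0 0;-0.4 0 0 0 0 0;-0.6 0 0 0 0 0;-0.8 0 0 0 0 0;-0.88 0 0 0 0 0;-0.88 0 0 0 0 0'
python3 - <<'E'
from h import *
im,d=vision.camera("top"); P=cloud("top",d); disc(P,(.604,.061),.044,.06,.045); disc(P,(.504,.0556),.044,.06,.045)
print(r.read_state()["joint_positions"])
C=np.array([.5538,.0582,0])
def W(x,y,z): return C+x*CX+y*CY+np.array([0,0,z])
go(W(-.03,.155,.245),CX)
E
```

```text
time: 15.0
ee_pos: [0.603, 0.061, 0.0246]
eef_rot: [0.486, 0.514, -0.486, 0.514]
ft_force: [0.7, -0.5, -0.0]
width: 0.0654
time: 15.6
ee_pos: [0.6045, 0.0615, 0.2486]
eef_rot: [0.487, 0.513, -0.484, 0.515]
ft_force: [0.4, 0.1, -0.8]
width: 0.0762
  return _methods._mean(a, axis=axis, dtype=dtype,
  ret = um.true_divide(
Traceback (most recent call last):
  File "h.py", line 37, in disc
    q=P[m]; cc,rr=cv2.minEnclosingCircle(q[:,:2].astype(np.float32)); print("disc",len(q),np.round(cc,4),round(rr,4),"med",np.median(q,0).round(4),"bbox",((np.percentile(q[:,:2],1,0)+np.percentile(q[:,:2],99,0))/2).round(4)); return cc
                                                                                                                                                            ~~~~~~~~~~~~~^^^^^^^^^^^^^
IndexError: index -1 is out of bounds for axis 0 with size 0
```

Gripper occludes the tin from above, so I'll move behind the lid first and check from there.

```bash
cat >> h.py <<'E'
C=np.array([.5538,.0582,0])
def W(x,y,z): return C+x*CX+y*CY+np.array([0,0,z])
E
python3 -c "
from h import *
print(r.read_state()['joint_positions'])
go(W(-.03,.155,.245),CX)"
```

```text
[ 0.30449978  0.33077344 -0.61721869  1.41753185  0.19119363  1.45067242
 -0.25242551]
t 15.65 pos [0.6036 0.0612 0.246 ] y [0.998 0.057 0.003] x [ 0.003  0.    -1.   ] w 0.0762 F [-0.8   0.34 -0.44]
alt turn [-2.092  0.003  0.   ]
ROW 0.003 -0.317 -0.62 0.002 0.0 -0.002 rows 3.5 dist 0.174
```

```bash
python3 -m pendant '0 -0.317 -0.62 0 0 0;0 -0.317 -0.62 0 0 0;0 -0.317 -0.62 0 0 0;0 -0.317 -0.62 0 0 0;0 -0.317 -0.62 0 0 0;0 -0.317 -0.62 0 0 0;0 -0.317 -0.62 0 0 0' -1 25
python3 - <<'E'
from h import *
go(W(-.03,.155,.170),CX)
im,d=vision.camera("top"); P=cloud("top",d); cv2.imwrite("pics/t3.png",im[100:280,130:450].repeat(2,0).repeat(2,1))
disc(P,(.604,.061),.044,.06,.045); disc(P,(.504,.0556),.044,.06,.045)
E
```

```text
time: 16.35
ee_pos: [0.5155, 0.2096, 0.2437]
eef_rot: [0.486, 0.514, -0.487, 0.513]
ft_force: [0.1, 0.1, -0.6]
width: 0.028
t 16.35 pos [0.5155 0.2096 0.2437] y [ 0.998  0.055 -0.001] x [-0.001 -0.001 -1.   ] w 0.028 F [ 0.11  0.11 -0.56]
alt turn [-2.093e+00 -1.000e-03  1.000e-03]
ROW 0.295 0.001 -0.007 0.001 0.001 0.001 rows 1.5 dist 0.074
disc 281 [0.6032 0.0603] 0.0255 med [0.6025 0.06   0.0514] bbox [0.6033 0.0601]
disc 445 [0.5039 0.0548] 0.0316 med [0.5027 0.0552 0.0518] bbox [0.5036 0.0554]
```

View pics/t3.png

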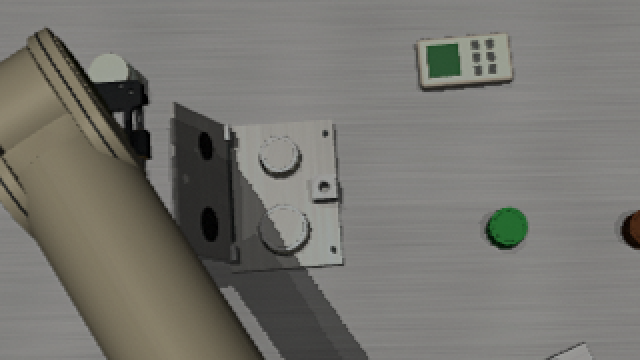

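Both tins sit centred in their wells, with tops at about 51 mm. The gripper is behind the lid at upper left. Now I'll descend and sweep the lid over.

```bash
python3 -m pendant '0.15 0 -0.005 0 0 0;0.295 0 -0.005 0 0 0;0.295 0 -0.005 0 0 0;0.295 0 -0.005 0 0 0;0.295 0 -0.005 0 0 0;0.295 0 -0.005 0 0 0'
python3 -m pendant '0 0 0.06 0 0 0;0 0 0.12 0 0 0;0 0 0.18 0 0 0;0 0 0.24 0 0 0;0 0 0.3 0 0 0;0 0 0.36 0 0 0;0 0 0.42 0 0 0'
python3 - <<'E'
from h import *
go(W(-.03,.021,.155),CX)
E
```

```text
time: 17.0
ee_pos: [0.5159, 0.2128, 0.1728]
eef_rot: [0.486, 0.513, -0.485, 0.514]
ft_force: [-0.1, 0.7, 0.0]
width: 0.0003
time: 17.7
ee_pos: [0.5214, 0.108, 0.1724]
eef_rot: [0.486, 0.514, -0.485, 0.514]
ft_force: [1.0, 2.4, -0.4]
width: 0.0003
t 17.7 pos [0.5214 0.108  0.1724] y [0.998 0.058 0.002] x [ 0.002  0.001 -1.   ] w 0.0003 F [ 1.03  2.43 -0.43]
alt turn [-2.091e+00  2.000e-03 -1.000e-03]
ROW 0.069 -0.002 0.122 0.003 -0.001 -0.001 rows 0.7 dist 0.035
```

```bash
python3 -m pendant '0.034 0 0.058 0 0 0;0.068 0 0.116 0 0 0;0.11 0 0.167 0 0 0;0.152 0 0.218 0 0 0;0.207 0 0.255 0 0 0;0.262 0 0.29 0 0 0;0.3 0 0.305 0 0 0;0.345 0 0.319 0 0 0'
python3 - <<'E'
from h import *
go(W(-.03,-.0325,.066),CX)
E
```

```text
time: 18.5
ee_pos: [0.5253, 0.0278, 0.0838]
eef_rot: [0.485, 0.514, -0.486, 0.514]
ft_force: [0.0, -0.5, 1.2]
width: 0.0004
t 18.5 pos [0.5253 0.0278 0.0838] y [ 0.998  0.057 -0.   ] x [-0.  0. -1.] w 0.0004 F [ 0.02 -0.48  1.2 ]
alt turn [-2.092 -0.    -0.   ]
ROW 0.071 0.0 0.015 0.003 -0.0 0.0 rows 0.4 dist 0.018
```

```bash
python3 -m pendant '0.03 0 0.01 0 0 0;0.05 0 0.015 0 0 0;0.065 0 0.015 0 0 0;0.07 0 0.015 0 0 0;0.07 0 0.015 0 0 0;0.07 0 0.015 0 0 0'
python3 - <<'E'
from h import *
go(W(-.03,-.0325,.066),CX)
E
```

```text
time: 19.1
ee_pos: [0.5258, 0.0245, 0.0675]
eef_rot: [0.486, 0.514, -0.485, 0.514]
ft_force: [-0.2, 0.2, 0.2]
width: 0.0002
t 19.1 pos [0.5258 0.0245 0.0675] y [0.998 0.057 0.   ] x [ 0.  0. -1.] w 0.0002 F [-0.23  0.23  0.19]
alt turn [-2.092  0.    -0.   ]
ROW 0.006 -0.001 0.002 0.003 -0.0 -0.0 rows 0.0 dist 0.002
```

```bash
python3 -m pendant '0.01 0 0 0 0 0;0.02 0 0 0 0 0;0.02 0 0 0 0 0'
python3 - <<'E'
from h import *
go(W(-.03,-.0325,.060),CX)
E
```

```text
time: 19.4
ee_pos: [0.5256, 0.0243, 0.062]
eef_rot: [0.486, 0.514, -0.486, 0.514]
ft_force: [1.2, -0.1, 0.4]
width: 0.0004
t 19.4 pos [0.5256 0.0243 0.062 ] y [ 0.998  0.057 -0.   ] x [-0. -0. -1.] w 0.0004 F [ 1.19 -0.06  0.35]
alt turn [-2.092 -0.     0.   ]
ROW 0.008 -0.0 0.001 0.003 0.0 0.0 rows 0.0 dist 0.002
```

Run:
```python
from h import *
im,d=vision.camera("scene"); cv2.imwrite("pics/s4.png",cv2.resize(im[130:330,240:520],None,fx=2.5,fy=2.5)); P=cloud("scene",d)
m=np.zeros(d.shape,bool); m[150:310,290:470]=1; Q=P[m]
L=np.c_[(Q-C)@CX,(Q-C)@CY,Q[:,2]]
for a in range(-80,150,20):
    k=(np.abs(L[:,1]*1000-a)<10)&(np.abs(L[:,0])<.09)&(L[:,2]>.03)&(L[:,2]<.22); print(a,k.sum(),np.percentile(L[k,2],[5,50,95]).round(3) if k.any() else "")
```

```text
-80 56 [0.087 0.089 0.091]
-60 642 [0.085 0.09  0.198]
-40 849 [0.081 0.167 0.21 ]
-20 997 [0.077 0.082 0.209]
0 1307 [0.058 0.165 0.204]
20 575 [0.043 0.072 0.075]
40 540 [0.067 0.069 0.071]
60 548 [0.064 0.066 0.069]
80 258 [0.036 0.065 0.07 ]
100 0 
120 0 
140 0
```

View pics/s4.png

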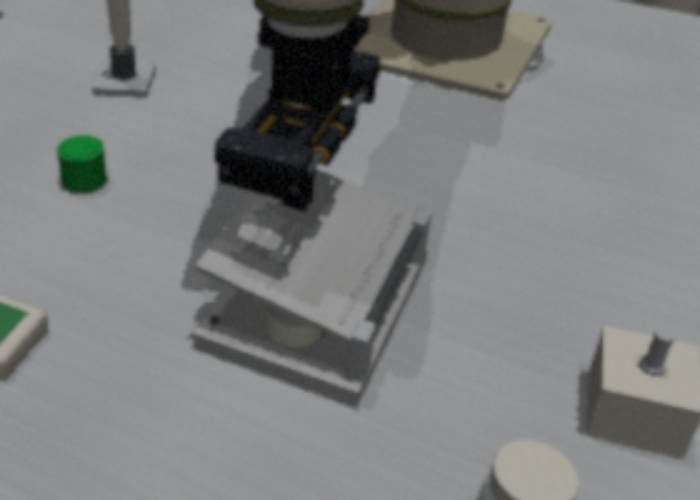

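The lid is still about 0.2 rad open, although the fingertips report z=0.062. That disagrees with the lid surface, so I'll look from the wrist.

Run:
```python
from h import *
c=cal("wrist"); im,d=vision.camera("wrist"); np.savez("w5.npz",im=im,d=d,K=c[0],R=c[1],t=c[2]); cv2.imwrite("pics/w5.png",im)
P=wcloud(d,c); L=np.stack([(P-C)@CX,(P-C)@CY,P[...,2]],-1)
for v in (120,150,180,210,240,260): print(v,[tuple((L[v,u]*1000).round().astype(int)) for u in (200,260,300,320,340,380,440)])
```

```text
120 [(np.int64(-128), np.int64(37), np.int64(1)), (np.int64(-63), np.int64(37), np.int64(70)), (np.int64(-40), np.int64(37), np.int64(70)), (np.int64(-29), np.int64(37), np.int64(70)), (np.int64(-18), np.int64(37), np.int64(70)), (np.int64(5), np.int64(38), np.int64(71)), (np.int64(42), np.int64(40), np.int64(71))]
150 [(np.int64(-130), np.int64(11), np.int64(-1)), (np.int64(-63), np.int64(20), np.int64(74)), (np.int64(-40), np.int64(20), np.int64(73)), (np.int64(-29), np.int64(20), np.int64(72)), (np.int64(-18), np.int64(20), np.int64(72)), (np.int64(5), np.int64(21), np.int64(73)), (np.int64(42), np.int64(22), np.int64(74))]
180 [(np.int64(-132), np.int64(-15), np.int64(1)), (np.int64(-63), np.int64(3), np.int64(76)), (np.int64(-40), np.int64(3), np.int64(76)), (np.int64(-29), np.int64(3), np.int64(77)), (np.int64(-18), np.int64(4), np.int64(77)), (np.int64(5), np.int64(4), np.int64(77)), (np.int64(43), np.int64(4), np.int64(77))]
210 [(np.int64(-135), np.int64(-42), np.int64(1)), (np.int64(-63), np.int64(-13), np.int64(81)), (np.int64(-40), np.int64(-14), np.int64(80)), (np.int64(-29), np.int64(-13), np.int64(81)), (np.int64(-17), np.int64(-13), np.int64(80)), (np.int64(6), np.int64(-13), np.int64(81)), (np.int64(43), np.int64(-13), np.int64(82))]
240 [(np.int64(-139), np.int64(-71), np.int64(0)), (np.int64(-48), np.int64(5), np.int64(162)), (np.int64(-35), np.int64(5), np.int64(161)), (np.int64(-29), np.int64(-24), np.int64(98)), (np.int64(-23), np.int64(5), np.int64(161)), (np.int64(-11), np.int64(5), np.int64(162)), (np.int64(45), np.int64(-32), np.int64(83))]
260 [(np.int64(-62), np.int64(5), np.int64(176)), (np.int64(-45), np.int64(6), np.int64(176)), (np.int64(-35), np.int64(4), np.int64(173)), (np.int64(-29), np.int64(-23), np.int64(121)), (np.int64(-24), np.int64(6), np.int64(175)), (np.int64(-13), np.int64(5), np.int64(175)), (np.int64(46), np.int64(-45), np.int64(85))]
```

View pics/w5.png

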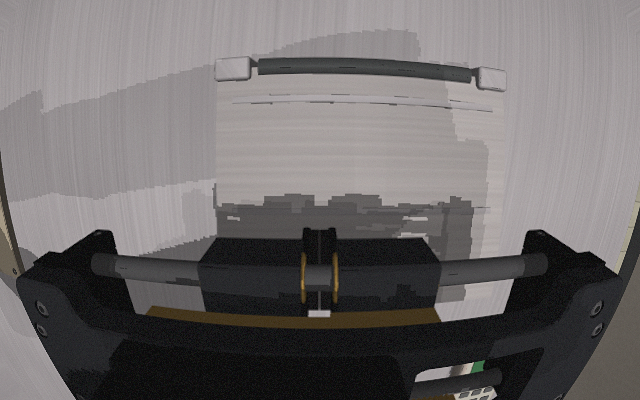

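Run:
```python
from h import *
z=np.load("w5.npz"); c=(z["K"],z["R"],z["t"]); P=wcloud(z["d"],c); L=np.stack([(P-C)@CX,(P-C)@CY,P[...,2]],-1)*1000
for v in range(216,252,4): print(v,[L[v,u].round().astype(int).tolist() for u in (290,310,316,326,350)])
s=r.read_state(); p=s["ee_pos"]; q=c[1]@p+c[2]; th=np.arctan2(np.hypot(q[0],q[1]),q[2]); k=c[0][0,0]*th/np.hypot(q[0],q[1]); print("TCP px",q[0]*k+c[0][0,2],q[1]*k+c[0][1,2],p)
z=np.load("w1.npz"); c=(z["K"],z["R"],z["t"]);P=wcloud(z["d"],c)
for v in range(222,300,8): print(v,[(P[v,u]*1000).round().astype(int).tolist() for u in (225,232,238,400)])
```

```text
216 [[-46, -17, 80], [-35, -17, 79], [-31, -17, 79], [-25, -17, 80], [-12, -17, 80]]
220 [[-46, -19, 81], [-35, -20, 79], [-31, -19, 81], [-25, -19, 81], [-12, -19, 81]]
224 [[-46, -22, 80], [-35, -22, 81], [-31, -22, 81], [-25, -22, 81], [-12, -21, 82]]
228 [[-46, -24, 81], [-34, -22, 85], [-31, -24, 81], [-25, -24, 81], [-11, -24, 82]]
232 [[-46, -27, 80], [-34, -23, 90], [-31, -23, 89], [-26, -23, 90], [-11, -26, 81]]
236 [[-46, -29, 81], [-34, -23, 94], [-31, -23, 94], [-26, -23, 95], [-11, -29, 82]]
240 [[-38, 5, 162], [-34, -24, 98], [-31, -23, 100], [-26, -23, 99], [-20, 4, 160]]
244 [[-38, 5, 164], [-34, -23, 105], [-31, -23, 105], [-26, -23, 105], [-20, 5, 163]]
248 [[-38, 5, 167], [-34, -23, 109], [-31, -23, 110], [-26, -23, 109], [-21, 5, 167]]
TCP px 318.02052768333573 228.67144998332432 [0.52556209 0.02434535 0.06216308]
222 [[444, -383, 1], [467, -365, 45], [474, -364, 45], [683, -372, 1]]
230 [[443, -395, 1], [520, -295, 228], [523, -296, 225], [616, -292, 224]]
238 [[519, -295, 240], [522, -296, 237], [526, -296, 236], [613, -293, 235]]
246 [[521, -296, 246], [525, -296, 247], [525, -301, 236], [613, -297, 237]]
254 [[523, -297, 254], [525, -300, 247], [526, -305, 239], [613, -301, 238]]
262 [[540, -273, 304], [542, -272, 305], [526, -308, 241], [613, -304, 242]]
270 [[541, -273, 308], [543, -273, 309], [545, -273, 308], [592, -271, 308]]
278 [[541, -275, 309], [544, -274, 311], [545, -275, 309], [591, -272, 310]]
286 [[541, -278, 310], [543, -278, 309], [545, -277, 309], [592, -275, 311]]
294 [[526, -310, 269], [445, -503, -1], [455, -501, 1], [701, -491, 0]]
```

The wrist depth shows the visible finger front ending about 21–24 mm above the reported TCP, and the lid touches exactly there. So the fingers do rest on the lid, and pressing further should close it. I'll go on gently, watching the force.

```bash
python3 -m pendant '0.02 0 0 0 0 0;0.04 0 0 0 0 0;0.04 0 0 0 0 0;0.04 0 0 0 0 0'
python3 -c "
from h import *
go(W(-.03,-.0325,.042),CX)
c=cal('wrist'); im,d=vision.camera('wrist'); P=wcloud(d,c); L=np.stack([(P-C)@CX,(P-C)@CY,P[...,2]],-1)*1000
for v in (130,160,200,220,228,236): print(v,L[v,290].round(),L[v,310].round())
"
```

```text
time: 19.9
ee_pos: [0.5254, 0.0244, 0.0519]
eef_rot: [0.485, 0.514, -0.486, 0.514]
ft_force: [0.2, 0.4, -0.3]
width: 0.0005
t 19.9 pos [0.5254 0.0244 0.0519] y [ 0.998  0.057 -0.001] x [-0.001  0.    -1.   ] w 0.0005 F [ 0.22  0.42 -0.31]
alt turn [-2.092e+00 -1.000e-03 -0.000e+00]
ROW 0.04 0.001 0.001 0.003 -0.0 0.0 rows 0.2 dist 0.01
130 [-46.  32.  67.] [-35.  32.  67.]
160 [-46.  15.  69.] [-35.  16.  70.]
200 [-46.  -7.  71.] [-35.  -7.  71.]
220 [-46. -19.  72.] [-35. -19.  72.]
228 [-46. -23.  73.] [-35. -22.  76.]
236 [-46. -28.  73.] [-34. -23.  84.]
```

```bash
python3 -m pendant '0.015 0 0 0 0 0;0.03 0 0 0 0 0;0.03 0 0 0 0 0;0.03 0 0 0 0 0'
python3 -m pendant '-0.01 0 0 0 0 0;-0.1 0 0 0 0 0;-0.2 0 0 0 0 0;-0.4 0 0 0 0 0;-0.4 0 0 0 0 0'
python3 -c "
from h import *
go(W(-.03,-.0325,.042),CX)
c=cal('wrist'); im,d=vision.camera('wrist'); P=wcloud(d,c); L=np.stack([(P-C)@CX,(P-C)@CY,P[...,2]],-1)
m=(np.abs(L[...,0]+.02)<.06)&(L[...,1]>-.07)&(L[...,1]<.05)&(L[...,2]>.055)&(L[...,2]<.1); q=L[m]; print(len(q),np.polyfit(q[:,1],q[:,2],1))
np.savez('w6.npz',im=im,d=d,K=c[0],R=c[1],t=c[2]); cv2.imwrite('pics/w6.png',im)
print(r.read_state()['joint_positions'].round(2))
go(np.array([.545,.333,.2]),CX)
"
```

```text
time: 20.35
ee_pos: [0.5259, 0.024, 0.045]
eef_rot: [0.486, 0.514, -0.486, 0.514]
ft_force: [-1.0, -0.7, 4.7]
width: 0.0008
time: 20.85
ee_pos: [0.5287, 0.0253, 0.1506]
eef_rot: [0.488, 0.512, -0.483, 0.516]
ft_force: [0.5, -0.3, 0.1]
width: 0.0006
t 20.85 pos [0.5287 0.0253 0.1506] y [0.998 0.058 0.009] x [ 0.009  0.    -1.   ] w 0.0006 F [ 0.54 -0.28  0.07]
alt turn [-2.092  0.009  0.   ]
ROW 0.434 -0.016 0.004 0.003 0.0 -0.006 rows 2.2 dist 0.109
17318 [-0.04778966  0.06785987]
[ 0.41  0.2  -0.61  1.77  0.13  1.21 -0.17]
t 20.9 pos [0.5274 0.0249 0.1477] y [0.998 0.057 0.005] x [ 0.005 -0.    -1.   ] w 0.0004 F [ 0.21 -0.23 -0.83]
alt turn [-2.092  0.006  0.   ]
ROW -0.209 0.142 -1.226 0.003 0.0 -0.004 rows 6.3 dist 0.313
```

The lid now rests at 0.048 rad, so the joint is about 0 and it is closed. Next is the pin.

```bash
python3 -m pendant '-0.01 0.116 -0.98 0 0 0;-0.01 0.116 -0.98 0 0 0;-0.01 0.116 -0.98 0 0 0;-0.01 0.116 -0.98 0 0 0;-0.01 0.116 -0.98 0 0 0;-0.01 0.116 -0.98 0 0 0;-0.01 0.116 -0.98 0 0 0' 0 25
python3 -c "
from h import *
go(np.array([.5455,.3338,.15]),CX)
"
```

```text
time: 21.6
ee_pos: [0.5394, 0.2718, 0.1459]
eef_rot: [0.484, 0.515, -0.485, 0.514]
ft_force: [-0.3, 0.5, 0.8]
width: 0.0416
t 21.6 pos [0.5394 0.2718 0.1459] y [ 0.998  0.06  -0.002] x [-0.002 -0.    -1.   ] w 0.0416 F [-0.28  0.49  0.81]
alt turn [-2.09e+00 -2.00e-03  0.00e+00]
ROW -0.016 0.039 -0.246 0.005 0.0 0.001 rows 1.2 dist 0.062
```

```bash
python3 -m pendant '0 0.039 -0.24 0 0 0;0 0.039 -0.24 0 0 0;0 0.039 -0.24 0 0 0;0 0.039 -0.24 0 0 0;0 0.039 -0.24 0 0 0;0 0.039 -0.24 0 0 0' 
python3 -c "
from h import *
c=cal('wrist'); im,d=vision.camera('wrist'); np.savez('w7.npz',im=im,d=d,K=c[0],R=c[1],t=c[2]); P=wcloud(d,c)
for lo,hi in [(.05,.057),(.064,.072),(.072,.080),(.080,.0885),(.089,.095)]:
    m=(P[...,2]>lo)&(P[...,2]<hi)&(np.hypot(P[...,0]-.5455,P[...,1]-.3338)<(.06 if lo<.06 else .02)); q=P[m]
    if len(q)<4: print(lo,len(q)); continue
    print(lo,len(q),np.median(q,0).round(4), fitc(q,.007,q[:,:2].mean(0)-[0,.004]).round(4) if .06<lo<.088 else np.round(cv2.minAreaRect(q[:,:2].astype(np.float32))[0],4))
go(np.array([.5455,.3338,.075]),CX)
"
```

```text
time: 22.2
ee_pos: [0.5476, 0.3293, 0.1473]
eef_rot: [0.486, 0.513, -0.486, 0.514]
ft_force: [0.2, 0.6, -0.2]
width: 0.0435
0.05 5053 [0.5455 0.3383 0.0554] [0.5455 0.3346]
0.064 33 [0.5458 0.3406 0.0678] [0.5454 0.3343]
0.072 29 [0.545  0.3406 0.0761] [0.5456 0.3343]
0.08 40 [0.5447 0.3409 0.0848] [0.5455 0.3345]
0.089 213 [0.5456 0.335  0.0913] [0.5456 0.3347]
t 22.25 pos [0.5475 0.3296 0.1474] y [0.998 0.055 0.   ] x [ 0.    -0.001 -1.   ] w 0.0435 F [0.02 0.11 0.5 ]
alt turn [-2.093e+00  0.000e+00  1.000e-03]
ROW 0.289 -0.007 -0.017 0.001 0.0 -0.0 rows 1.5 dist 0.073
```

```bash
python3 -m pendant '0 -0.007 -0.019 0 0 0;0.15 -0.007 -0.019 0 0 0;0.15 -0.007 -0.019 0 0 0;0.15 -0.007 -0.019 0 0 0;0.15 -0.007 -0.019 0 0 0' 
python3 -c "
from h import *
go(np.array([.5455,.3344,.044]),CX)
"
```

```text
time: 22.75
ee_pos: [0.5454, 0.3361, 0.1113]
eef_rot: [0.486, 0.514, -0.485, 0.514]
ft_force: [-0.2, 0.1, 0.6]
width: 0.0435
t 22.75 pos [0.5454 0.3361 0.1113] y [0.998 0.057 0.001] x [ 0.001  0.001 -1.   ] w 0.0435 F [-0.16  0.06  0.55]
alt turn [-2.092e+00  1.000e-03 -1.000e-03]
ROW 0.269 -0.001 0.007 0.002 -0.001 -0.001 rows 1.3 dist 0.067
```

```bash
python3 -m pendant '0.1 -0.001 0.007 0 0 0;0.2 -0.001 0.007 0 0 0;0.269 -0.001 0.007 0 0 0;0.269 -0.001 0.007 0 0 0;0.269 -0.001 0.007 0 0 0;0.269 -0.001 0.007 0 0 0' 
python3 -m pendant '0 0 0 0 0 0;0 0 0 0 0 0;0 0 0 0 0 0;0 0 0 0 0 0;0 0 0 0 0 0' -1 30
python3 -c "
from h import *
go(np.array([.5455,.3344,.044]),CX)
"
```

```text
time: 23.35
ee_pos: [0.5456, 0.3346, 0.0442]
eef_rot: [0.486, 0.514, -0.485, 0.514]
ft_force: [0.1, 1.2, 0.6]
width: 0.0437
time: 23.85
ee_pos: [0.5449, 0.3338, 0.0426]
eef_rot: [0.486, 0.514, -0.486, 0.514]
ft_force: [0.2, -0.3, 1.2]
width: 0.013
t 23.85 pos [0.5449 0.3338 0.0426] y [0.998 0.057 0.   ] x [ 0. -0. -1.] w 0.013 F [ 0.18 -0.31  1.25]
alt turn [-2.092  0.     0.   ]
ROW -0.006 0.003 -0.002 0.002 0.0 -0.0 rows 0.0 dist 0.002
```

```bash
python3 -m pendant '-0.1 0 0 0 0 0;-0.3 0 0 0 0 0;-0.5 0 0 0 0 0;-0.5 0 0 0 0 0;-0.5 0 0 0 0 0' 
python3 -c "
from h import *
im,d=vision.camera('top'); np.savez('t8.npz',im=im,d=d); P=cloud('top',d)
cr=cv2.resize(im[140:260,190:320],None,fx=4,fy=4,interpolation=2); 
z=np.load('w6.npz'); wz=cv2.resize(z['im'][200:330,400:540],None,fx=2,fy=2)
cv2.imwrite('pics/t8.png',cr)
m=(P[...,2]>.06)&(P[...,2]<.08)&(np.hypot(P[...,0]-.554,P[...,1]-.058)<.13); q=P[m]; print('lid',len(q),cv2.minAreaRect(q[:,:2].astype(np.float32)))
go(W(0,-.058,.17),CX)
"
```

```text
time: 24.35
ee_pos: [0.5453, 0.3343, 0.1687]
eef_rot: [0.486, 0.514, -0.485, 0.514]
ft_force: [-0.4, 0.6, -1.1]
width: 0.0134
lid 3858 ((0.5540146231651306, 0.05765388160943985), (0.18181195855140686, 0.15341438353061676), 3.151961326599121)
t 24.4 pos [0.5447 0.3336 0.167 ] y [ 0.998  0.057 -0.   ] x [-0.    -0.001 -1.   ] w 0.013 F [-0.82 -0.38 -1.14]
alt turn [-2.092e+00 -0.000e+00  1.000e-03]
ROW -0.011 -0.027 1.334 0.002 0.0 0.0 rows 6.7 dist 0.334
```

View pics/t8.png

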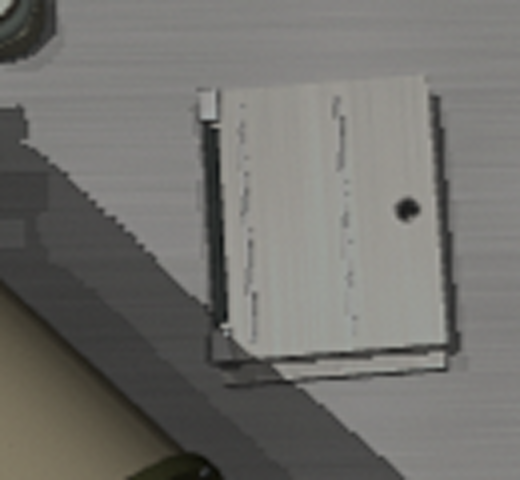

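The top view shows the lid closed, with the dark pin hole at crop (407,209). I'll measure its centre and the earlier post hole.

```bash
python3 -c "
from h import *
def hole(f,u,v,z):
    g=255.-cv2.cvtColor(np.load(f)['im'],cv2.COLOR_BGR2GRAY)[v-6:v+7,u-6:u+7]; w=np.clip(g-np.median(g)-25,0,None); yy,xx=np.mgrid[-6:7,-6:7]; m=np.hypot(xx,yy)<5; w=w*m
    cu,cv_=u+(w*xx).sum()/w.sum(),v+(w*yy).sum()/w.sum(); p=onz('top',cu,cv_,z); print(f,cu.round(2),cv_.round(2),p.round(4),((p-C)@CX).round(4),((p-C)@CY).round(4))
hole('t8.npz',291,192,.067); hole('top0.npz',292,193,.055)
print(W(0,-.058,0))
"
```

```text
t8.npz 291.36 191.87 [5.579e-01 5.000e-04 6.700e-02] 0.001 -0.0579
top0.npz 291.43 192.29 [0.559  0.0007 0.055 ] 0.0021 -0.0577
[5.56886029e-01 2.82157999e-04 0.00000000e+00]
```

```bash
python3 -m pendant '0 -0.02 0.95 0 0 0;0 -0.02 0.95 0 0 0;0 -0.02 0.95 0 0 0;0 -0.02 0.95 0 0 0;0 -0.02 0.95 0 0 0;0 -0.02 0.95 0 0 0;0 -0.02 0.95 0 0 0' 
python3 -c "
from h import *
go(W(0,-.058,.17),CX)
"
```

```text
time: 25.1
ee_pos: [0.5527, 0.0953, 0.1661]
eef_rot: [0.485, 0.514, -0.487, 0.513]
ft_force: [-0.1, 2.0, -0.6]
width: 0.0135
t 25.1 pos [0.5527 0.0953 0.1661] y [ 0.999  0.055 -0.002] x [-0.002 -0.    -1.   ] w 0.0135 F [-0.05  2.03 -0.62]
alt turn [-2.093e+00 -2.000e-03  0.000e+00]
ROW -0.015 -0.004 0.38 0.001 0.0 0.002 rows 1.9 dist 0.095
```

```bash
python3 -m pendant '0.05 -0.003 0.38 0 0 0;0.05 -0.003 0.38 0 0 0;0.05 -0.003 0.38 0 0 0;0.05 -0.003 0.38 0 0 0;0.05 -0.003 0.38 0 0 0;0.05 -0.003 0.38 0 0 0;0.05 -0.003 0.38 0 0 0;0.05 -0.003 0.38 0 0 0' 
python3 -c "
from h import *
s=r.read_state(); p=s['ee_pos']; c=cal('wrist'); im,d=vision.camera('wrist'); np.savez('w9.npz',im=im,d=d,K=c[0],R=c[1],t=c[2]); P=wcloud(d,c)-p
for lo,hi in [(-.034,-.028),(-.028,-.02),(-.02,-.012),(-.012,-.004),(-.004,.004),(.004,.011),(.0125,.018)]:
    m=(P[...,2]>lo)&(P[...,2]<hi)&(np.hypot(P[...,0],P[...,1])<.025); q=P[m]
    if len(q)<4: print(lo,len(q)); continue
    rad=.0045 if hi<.012 else .0095
    print(lo,len(q),np.median(q,0).round(4), fitc(q,rad,[0,0]).round(4))
cv2.imwrite('pics/w9.png',cv2.resize(im[120:270,220:420],None,fx=3,fy=3))
go(W(0,-.058,.13),CX)
"
```

```text
time: 25.9
ee_pos: [0.558, 0.0024, 0.1551]
eef_rot: [0.485, 0.514, -0.485, 0.514]
ft_force: [1.0, -0.1, -1.0]
width: 0.013
-0.034 0
-0.028 42 [ 0.0003  0.0045 -0.0235] [0.0006 0.0006]
-0.02 45 [ 0.0003  0.0044 -0.0165] [0.0006 0.0007]
-0.012 54 [ 0.0003  0.0046 -0.0086] [0.0006 0.0007]
-0.004 13 [ 0.0009  0.0052 -0.0026] [0.0005 0.0009]
0.004 0
0.0125 201 [0.     0.0081 0.0166] [ 0.0006 -0.0003]
t 25.95 pos [0.558  0.0021 0.1551] y [0.998 0.058 0.   ] x [ 0.  0. -1.] w 0.0131 F [ 0.14  0.67 -1.15]
alt turn [-2.091  0.     0.   ]
ROW 0.1 -0.005 0.007 0.003 0.0 -0.0 rows 0.5 dist 0.025
```

View pics/w9.png

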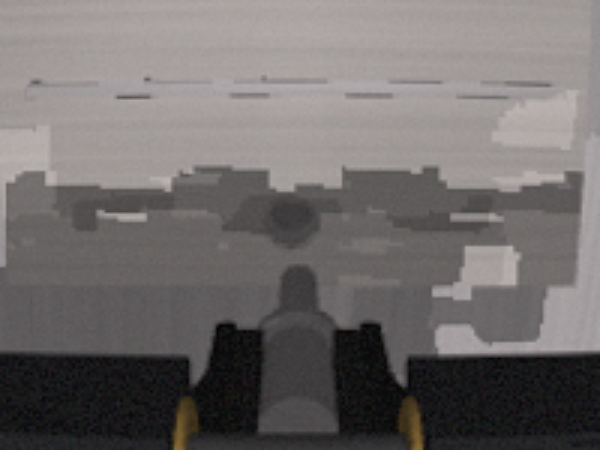

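The held pin is upright at crop (298,290), and the lid hole shows at crop (293,216). I'll measure the hole in this camera.

```bash
python3 -c "
from h import *
z=np.load('w9.npz'); c=(z['K'],z['R'],z['t']); g=cv2.GaussianBlur(cv2.cvtColor(z['im'],cv2.COLOR_BGR2GRAY),(3,3),0)
s=g[180:204,304:332]; print(s.min())
for t in (50,60,70,75):
    n,l,st,ce=cv2.connectedComponentsWithStats((s<t).astype(np.uint8)); 
    if n<2: continue
    i=1+np.argmax(st[1:,4]); p=onz('wrist',304+ce[i][0],180+ce[i][1],.069,c); print(t,st[i],p.round(4))
go(W(0,-.058,.13),CX)
"
```

```text
59
60 [ 8 12  4  3  6] [0.5534 0.0012 0.069 ]
70 [  5   7  16  11 131] [0.5563 0.003  0.069 ]
75 [  4   6  18  16 211] [0.5562 0.0017 0.069 ]
t 25.95 pos [0.558  0.0021 0.1551] y [0.998 0.058 0.   ] x [ 0.  0. -1.] w 0.0131 F [ 0.14  0.67 -1.15]
alt turn [-2.091  0.     0.   ]
ROW 0.1 -0.005 0.007 0.003 0.0 -0.0 rows 0.5 dist 0.025
```

```bash
python3 -m pendant '0.1 -0.006 0.008 0 0 0;0.18 -0.006 0.008 0 0 0;0.18 -0.006 0.008 0 0 0;0.18 -0.006 0.008 0 0 0;0.18 -0.006 0.008 0 0 0;0.18 -0.006 0.008 0 0 0' 
python3 -c "
from h import *
go(np.array([.5564,.0001,.095]),CX)
"
```

```text
time: 26.55
ee_pos: [0.5573, -0.0004, 0.1112]
eef_rot: [0.486, 0.514, -0.485, 0.515]
ft_force: [0.1, 0.6, 0.1]
width: 0.0129
t 26.55 pos [ 5.573e-01 -4.000e-04  1.112e-01] y [0.998 0.057 0.002] x [ 0.002 -0.    -1.   ] w 0.0129 F [0.15 0.59 0.12]
alt turn [-2.092e+00  2.000e-03  0.000e+00]
ROW 0.065 -0.004 -0.002 0.003 0.0 -0.001 rows 0.3 dist 0.016
```

```bash
python3 -m pendant '0.02 -0.003 -0.002 0 0 0;0.04 -0.003 -0.002 0 0 0;0.05 -0.003 -0.002 0 0 0;0.06 -0.003 -0.002 0 0 0;0.06 -0.003 -0.002 0 0 0' 
python3 -c "
from h import *
go(np.array([.5564,.0001,.085]),CX)
"
```

```text
time: 27.05
ee_pos: [0.5556, -0.0001, 0.0945]
eef_rot: [0.485, 0.514, -0.486, 0.514]
ft_force: [-0.2, 0.6, -0.0]
width: 0.0131
t 27.05 pos [ 5.556e-01 -1.000e-04  9.450e-02] y [ 0.998  0.057 -0.001] x [-0.001 -0.    -1.   ] w 0.0131 F [-0.15  0.58 -0.03]
alt turn [-2.092e+00 -1.000e-03 -0.000e+00]
ROW 0.038 0.003 -0.0 0.003 -0.0 0.0 rows 0.2 dist 0.01
```

```bash
python3 -m pendant '0.015 0.003 0 0 0 0;0.03 0.003 0 0 0 0;0.04 0.003 0 0 0 0;0.05 0.003 0 0 0 0;0.05 0.003 0 0 0 0' 
python3 -c "
from h import *
go(np.array([.5564,.0001,.065]),CX)
"
```

```text
time: 27.55
ee_pos: [0.5563, -0.0, 0.0821]
eef_rot: [0.485, 0.514, -0.486, 0.514]
ft_force: [-0.0, -0.9, -1.0]
width: 0.013
t 27.55 pos [ 0.5563 -0.      0.0821] y [ 0.998  0.057 -0.001] x [-0.001 -0.    -1.   ] w 0.013 F [-0.01 -0.93 -1.04]
alt turn [-2.092e+00 -1.000e-03  0.000e+00]
ROW 0.068 0.0 -0.001 0.002 0.0 0.0 rows 0.3 dist 0.017
```

```bash
python3 -m pendant '0.02 0 0 0 0 0;0.04 0 0 0 0 0;0.06 0 0 0 0 0;0.08 0 0 0 0 0;0.088 0 0 0 0 0;0.088 0 0 0 0 0;0.088 0 0 0 0 0' 
python3 -c "
from h import *
go(np.array([.5564,.0001,.0515]),CX)
"
```

```text
time: 28.25
ee_pos: [0.5567, 0.0, 0.0606]
eef_rot: [0.486, 0.514, -0.486, 0.514]
ft_force: [1.0, -0.2, -0.3]
width: 0.0129
t 28.25 pos [0.5567 0.     0.0606] y [0.998 0.057 0.   ] x [ 0. -0. -1.] w 0.0129 F [ 0.98 -0.19 -0.28]
alt turn [-2.092  0.     0.   ]
ROW 0.036 -0.001 -0.0 0.003 0.0 -0.0 rows 0.2 dist 0.009
```

```bash
python3 -m pendant '0.01 0 0 0 0 0;0.02 0 0 0 0 0;0.03 0 0 0 0 0;0.03 0 0 0 0 0;0.03 0 0 0 0 0' - 50
python3 -m pendant '0.01 0 0 0 0 0;0.012 0 0 0 0 0;0.012 0 0 0 0 0;0.012 0 0 0 0 0'
python3 -c "
from h import *
go(np.array([.5564,.0001,.0515]),CX)
"
```

```text
time: 28.75
ee_pos: [0.5569, -0.0001, 0.0533]
eef_rot: [0.486, 0.514, -0.485, 0.514]
ft_force: [-0.2, -0.5, 3.9]
width: 0.0127
time: 29.15
ee_pos: [0.5577, -0.0001, 0.0518]
eef_rot: [0.486, 0.513, -0.485, 0.515]
ft_force: [-3.4, -1.0, 17.9]
width: 0.0127
t 29.15 pos [ 5.577e-01 -1.000e-04  5.180e-02] y [0.998 0.057 0.002] x [ 0.002 -0.001 -1.   ] w 0.0127 F [-3.39 -1.01 17.88]
alt turn [-2.092e+00  2.000e-03  1.000e-03]
ROW 0.001 -0.005 -0.001 0.002 0.001 -0.002 rows 0.0 dist 0.001
```

```bash
python3 -m pendant '0 0 0 0 0 0;0 0 0 0 0 0;0 0 0 0 0 0;0 0 0 0 0 0;0 0 0 0 0 0;0 0 0 0 0 0'
python3 -c "
from h import *
p=r.read_state()['ee_pos']
for n in ('wrist','scene'):
    c=cal(n); im,d=vision.camera(n); P=wcloud(d,c) if n=='wrist' else cloud(n,d); L=np.stack([(P-C)@CX,(P-C)@CY,P[...,2]],-1)
    m=(np.abs(L[...,0])<.08)&(L[...,1]>-.07)&(L[...,1]<.05)&(L[...,2]>.059)&(L[...,2]<.072)&(np.hypot(L[...,0],L[...,1]+.058)>.03); q=L[m]; print(n,len(q),np.polyfit(q[:,1],q[:,2],1),np.polyfit(q[:,0],q[:,2],1))
    if n=='wrist':
        m=(np.hypot(L[...,0]-.001,L[...,1]+.058)<.013)&(L[...,2]<.08)&(L[...,2]>.06); q=L[m]; print('near collar',len(q),np.percentile(q[:,2],[5,25,50,75,95]).round(4))
go(p)"
```

```text
time: 29.75
ee_pos: [0.5577, -0.0001, 0.0518]
eef_rot: [0.486, 0.513, -0.485, 0.515]
ft_force: [-2.2, -1.8, 17.4]
width: 0.0127
wrist 44887 [-0.00445741  0.06466491] [0.00021506 0.06465848]
near collar 613 [0.0641 0.0649 0.0683 0.0737 0.0793]
scene 2247 [-0.00324362  0.06383545] [0.0010692  0.06383506]
t 29.85 pos [ 5.577e-01 -1.000e-04  5.180e-02] y [0.998 0.057 0.002] x [ 0.002 -0.001 -1.   ] w 0.013 F [-4.45 -2.29 17.62]
ROW -0.0 0.0 -0.0 0.0 0.0 0.0 rows 0.0 dist 0.0
```

```bash
python3 -c "
from bench import close_job
print(close_job())"
```

```text
the job is handed in; nothing more can be done
None
```

The job is handed in at about 30 s of the 72 s limit, with the arm still gripping the pin and pressing the lid shut. No verdict was reported.

**What I did:** I loaded both tins into their own wells and swung the lid closed. I then moved the pin through the lid's hole into the post and pressed down through its collar.

**Last checks:**
- **Tins:** before the lid was closed, both were within about 1 mm of their well centres by camera, with tops at about 51 mm, which means fully down. The closed lid hides them, so I could not check again afterwards.
- **Lid:** after closing it rested at 0.048 rad, its sprung position. Pressed, it measured level to 0.003–0.004 rad in two cameras.
- **Pin:** the arm pose puts the collar on the lid and the tip about 19 mm above the table, roughly 38 mm down the post. Wrist depth near the collar agreed.
- **Press force:** steady at about 17.5 N, with the fingers gripping the pin's head at 50 N.

**What disagreed:**
- **Fingertips:** the fingers physically end about 21 mm above the reported TCP. The first lid sweep therefore stopped about 0.2 rad open, and I pressed further to close it. It also means the tins were gripped only near their tops.
- **Lid and post hole position:** the top and wrist cameras differed by 1–2 mm, and I used the average. The pin went in with almost no side force.
- **Meter, jar and probe:** I kept clear of them but did not measure them again at the end.

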